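# Slide the specimen tin and jar into the slotted stand

## Robot

A 6-joint arm with a two-finger parallel gripper is mounted at the origin on the work surface. World frame = base frame: x ahead of the robot, y to its left, z up, the work surface at z = 0. Lengths are in m, angles in rad, forces in N, time in s.
With the tool pointing down it reaches from about 0.25 to 0.85 m from the base axis. Payload 12.5 kg.
Tool frame: the origin (TCP) lies at the centre of the arm's flange, where the gripper is bolted on; the fingertips stand 186 mm ahead of it and the grasp point (between the pads) lies 167 mm ahead of it; z points along the fingers, y is the line along which they close (so a half turn about z gives the same grasp; the last joint's range is limited). The gripper opens to 93 mm and grips with 3 to 60 N. Pads are 15 mm wide; open, the fingers measure 128 mm over their backs; the gripper's body (75 mm by 188 mm) begins 65 mm behind the grasp point.
Start: joints at [-1.211, 0.351, 1.652, -0, 1.139, -0.085], TCP at [0.237, -0.496, 0.405] pointing down, gripper open.
Joint ranges: [-2.75, 2.75], [-0.79, 2.1], [0.01, 2.65], [-1.57, 4.71], [0.07, 3.14], [-2.87, 2.87]. Speed limits (rad/s): [2.22, 2.22, 2.79, 3.14, 3.14, 3.14].

## Interface

Orientations are given as a rotation vector (axis times angle).
In Python, from plant import bot gives the robot as it stands. The module is installed in compiled form; this text tells all that it offers.
- The arm moves only by the tool play_rows, never from a script. Its arguments are lists of equal length, an entry for each row: "xyz": the shift along the world's x, y, z in units of 0.25 m (1.0 is 0.25 m), a list of three; "twist": the turn, a rotation vector about the world's x, y, z in units of 120 degrees (1.0 is 120 degrees), a list of three; "fingers": the closure, from 0 (fully open) to 1 (shut). A call has 1 to 10 rows; each row shifts and turns the commanded pose from where the row before left it; what a row does not reach is not made up. A row lasts 1/12 s, in which the tool goes at most 41.7 mm and 7.16 degrees, less where a joint would pass 70% of its speed; a pose out of reach is approached as far as the arm can. A call with a number of a shift or a turn outside -1 to 1 is refused whole. A call with a gripper value outside its range is refused whole. The fingers move at their own pace and stop on an object; "force" is the grip in N (left out, the last holds). Time passes only in rows, so rows that do not move let the fingers close. It gives the time, the measured TCP pose, the force, the opening and the grip force at its end, in the units of the state.
- bot.read_state(): the state, without advancing time (a new reading comes with each control period).
- bot.camera(name): name is "side" or "top"; returns a dict with "img" (400x640x3 uint8, red, green, blue), "range_z" (400x640 float32, m along the optical axis (not along the pixel's ray), 0 where there is no reading), "fov_y" (degrees; the focal length in pixels is half the picture's height over the tangent of half this angle, whatever the lens; pixels are square), "cx", "cy" (the principal point, pixels), "k1" (the pictures are not rectified: a ray, as slopes to the right and down, at radius r is drawn at 1 + k1 r^2 times it, then the intrinsics apply), "T" (4x4, takes a point from camera to world coordinates). Camera axes: x right, y up, looking along -z (the intrinsics and any distortion apply to the point x, -y, -z); pixel columns grow to the right and rows downward; lengths in m; the calibration is good to about 2 mm. A picture is of the moment at which its call begins.
- bot.job_done(): hands the job in; it is judged then, once.
The state is a dict: "time": time; "joint_positions": joint angles; "qd": joint speeds; "joint_efforts": joint torques, N m; "tcp_pos": TCP position; "orientation": TCP orientation; "ft_force": force on the tool from outside, world axes, zero at the start; "torque": the same for the moment, N m; "finger_gap": finger opening in m; "finger_force": force on a finger pad.
Only numpy, scipy, OpenCV 4.12 (cv2) and the standard library are available. Lean on these libraries where they do the work, as an engineer would, in place of code of your own. Each camera call takes 0.05 s, during which the arm holds its last target. There are 200 camera calls.

## Task

Put the two loose-lidded specimen containers away in the wooden slotted stand: slide them upright along the bench, never lifting or tipping them, the square blue tin in first and right up to the back wall, then the round amber jar in behind it until it touches the tin. Leave the mug, the cork pinning block and the small red-capped vial standing where they are.

Things in the scene. Friction and masses are not known exactly. Their poses are not given: they have to be found in the camera images.
- stand: Fixed wooden stand, no floor: back wall 60 mm high, two side walls 45 mm high, 12 mm thick, forming a slot 84 mm wide, open at top and mouth. Side walls reach 128 mm out from the back, then lips flare to 101 mm wide, ending 160 mm out. Origin: bench level, slot's centre line, 200 mm out from the back wall's inner face (before the mouth). y points into the slot, x across, z up.
- slot_back (a point): Foot of the inner face of the stand's back wall, at bench level on the slot's centre line; same axes as the stand, so inside the slot is at negative y here. The tin's centre lies 39 mm from it when home and the jar's centre 117 mm.
- tin: Square blue tin with a bright lid and a white label on each side, 78 x 78 mm, 70 mm high, about 0.3 kg, too wide to grip well. Origin at the centre of its underside; x and y axes square to its sides, z up.
- jar: Round amber jar with a white lid, 78 mm across and 70 mm high with straight sides, about 0.35 kg, too wide to grip well. Origin at the centre of its underside, z up.
- pin_block: Bystander: stepped cork pinning block, 34 mm (x) x 60 mm (y), 48 mm high at its +y end. Origin at the centre of its underside.
- vial: Bystander: small clear glass vial with a red cap, 30 mm across, 55 mm high. Origin at the centre of its underside.
- mug: Bystander: white mug, 76 mm across, 85 mm high, its handle sticking out about 30 mm at its +y side. Origin at the centre of its underside.
Not all that is in view belongs to the job. Leave any green, pink or yellow look-alike of the tin alone.

How it is judged:
On the way:
1. the blue tin stands in the slot, its centre less than 110 mm from the back wall and the jar not yet in (y of tin in the frame of slot_back above -0.11 m and x of tin in the frame of slot_back between -0.01 and 0.01 m and y of jar in the frame of slot_back below -0.135 m), for 0.1 s.
At the end, for the whole second after the job is handed in: Tin's centre 33 to 45 mm and jar's 109 to 126 mm from the slot's back wall, both within 7 mm of its centre line, upright within 0.08 rad, on the bench, at rest; mug, pinning block and vial upright within 20 mm of where they began (y of tin in the frame of slot_back between -0.045 and -0.033 m and x of tin in the frame of slot_back between -0.007 and 0.007 m and y of jar in the frame of slot_back between -0.126 and -0.109 m and x of jar in the frame of slot_back between -0.007 and 0.007 m and angle between each of tin, jar's own z axis and vertical below 0.08 rad and height (world z) of each of tin, jar below 0.006 m and linear speed of each of tin, jar below 0.02 m/s and distance of each of pin_block, vial, mug from where it was at the start of the episode below 0.02 m and angle between each of pin_block, vial, mug's own z axis and vertical below 0.15 rad); the robot touches nothing.
It fails at once if the tin or the jar is lifted more than 15 mm off the bench (height (world z) of any of tin, jar above 0.015 m).
It fails at once if the tin or the jar is tipped more than 20 degrees (angle between any of tin, jar's own z axis and vertical above 0.35 rad).
It fails at once if the pin block is pushed more than 20 mm from its place or knocked over (distance of pin_block from where it was at the start of the episode above 0.02 m or angle between pin_block's own z axis and vertical above 0.5 rad).
It fails at once if the vial is pushed more than 20 mm from its place or knocked over (distance of vial from where it was at the start of the episode above 0.02 m or angle between vial's own z axis and vertical above 0.5 rad).
It fails at once if the mug is pushed more than 20 mm from its place or knocked over (distance of mug from where it was at the start of the episode above 0.02 m or angle between mug's own z axis and vertical above 0.5 rad).
It also fails if it takes over 62 s, if anything falls off the work surface, if the arm or the gripper's body presses on something with over 40 N, if the wrist force passes 120 N, or if a joint passes its speed limit or range.

## Working session

There is one attempt and no reset: what is moved stays moved. The work goes in short steps, Python scripts to look and compute and a tool call to move; the robot and the scene stay as the last step left them, time stands still between calls to the robot, and variables do not carry over. Pictures are saved under pics/ and viewed, at most 10 in all, crops included, and the job is handed in when it is done.

Besides the shell and the picture viewer there is one more tool, called in YAML: its name, and indented under it one key for each argument. play_rows: Moves the arm, as the interface text tells. Its arguments: {"type":"object","properties":{"xyz":{"type":"array"},"twist":{"type":"array"},"fingers":{"type":"array"},"force":{"type":"number"}},"required":["xyz","twist","fingers"]}

```bash
mkdir -p pics
cat > h.py <<'E'
import numpy as np, cv2
from plant import bot
def cam(n): return bot.camera(n)
def K(c):
    f=c["img"].shape[0]/2/np.tan(np.radians(c["fov_y"])/2)
    return np.array([[f,0,c["cx"]],[0,f,c["cy"]],[0,0,1.]])
def rays(c,uv):
    k=K(c); d=np.array([c["k1"],0,0,0,0.])
    s=cv2.undistortPointsIter(np.float64(uv).reshape(-1,1,2),k,d,None,None,(3,50,1e-10)).reshape(-1,2)
    return np.c_[s[:,0],-s[:,1],-np.ones(len(s))]
def plane(c,uv,z):
    D=rays(c,uv)@c["T"][:3,:3].T; o=c["T"][:3,3]
    return o+D*((z-o[2])/D[:,2])[:,None]
def cloud(c):
    h,w=c["range_z"].shape; v,u=np.mgrid[:h,:w]
    P=rays(c,np.c_[u.ravel(),v.ravel()])*c["range_z"].ravel()[:,None]
    P=P@c["T"][:3,:3].T+c["T"][:3,3]; P[c["range_z"].ravel()==0]=np.nan
    return P.reshape(h,w,3)
def save(c,name): cv2.imwrite("pics/"+name,c["img"][:,:,::-1])
E
python3 - <<'E'
from h import *
for n in("top","side"):
    c=cam(n); save(c,n+"0.png"); np.savez(n+"0.npz",**c); print(n,c["fov_y"],c["cx"],c["cy"],c["k1"],c["T"].round(3).tolist())
print(bot.read_state())
E
```

```text
top 42.85925152276824 325.7053304792828 196.5762540721891 0.0195339790288031 [[0.041, 0.972, -0.234, 0.389], [-0.999, 0.041, -0.005, 0.011], [0.004, 0.234, 0.972, 0.924], [0.0, 0.0, 0.0, 1.0]]
side 54.31716194036638 325.98790001177804 199.08887113530554 -0.02435210997616685 [[0.978, 0.09, -0.188, 0.46], [-0.207, 0.523, -0.827, -0.573], [0.024, 0.848, 0.53, 0.413], [0.0, 0.0, 0.0, 1.0]]
{'time': 0.1, 'joint_positions': array([-1.21065678e+00,  3.51191636e-01,  1.65235183e+00,  1.33051396e-06,
        1.13910793e+00, -8.46113701e-02]), 'qd': array([ 0.00091433, -0.00225118, -0.00315138, -0.00046656, -0.00020887,
       -0.00129045]), 'joint_efforts': array([ 2.36579981e-03, -4.98024738e+01, -2.85699570e+01,  7.01476657e-02,
        2.38277548e-02, -5.93949039e-05]), 'tcp_pos': array([ 0.23660553, -0.49637975,  0.40425322]), 'orientation': array([-3.06321215e+00, -6.92637312e-01,  2.26432617e-04]), 'ft_force': array([-0.05046646, -0.27953044, -0.14380896]), 'torque': array([-0.02065252,  0.0287671 , -0.02927477]), 'finger_force': 0.0, 'finger_gap': 0.09309470155886798}
```

View pics/top0.png

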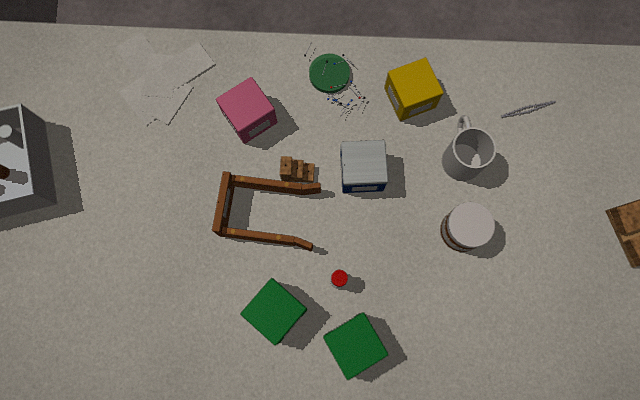

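View pics/side0.png

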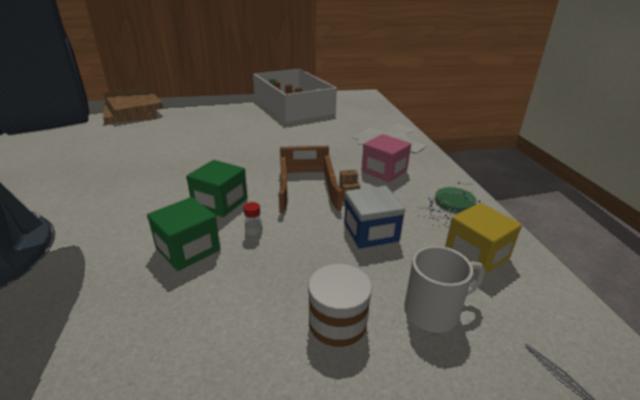

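Top view: blue tin with bright lid at (363,166), jar at (470,228), stand opening to the right with its back wall at (224,203), mug (470,155), vial (340,278), cork block (297,168). Tin-like candidates: pink (247,110), yellow (414,90), green (273,312), green (356,346) and blue with bright lid (363,166). Only the last fits; I'll confirm it in a crop.

Run:
```python
from h import *
C={n:dict(np.load(n+"0.npz")) for n in("top","side")}
c=C["top"]; 
a=cv2.resize(c["img"][130:205,325:400],(375,375)); b=cv2.resize(C["side"]["img"][180:255,335:410],(375,375))
cv2.imwrite("pics/crop.png",np.hstack([a,b])[:,:,::-1])
for n,c in C.items():
    P=cloud(c); np.save(n+"P.npy",P); print(n,"valid",np.isfinite(P[...,0]).mean())
P=np.load("topP.npy")
for k,(u,v) in dict(tin=(363,155),jar=(470,220),vial=(340,278),mugrim=(470,133),block=(286,165),back=(226,200),wallL=(265,183),wallR=(265,237),bench=(400,250)).items(): print(k,P[v-1:v+2,u-1:u+2].reshape(-1,3).mean(0).round(4))
def comp(m,u,v):
    n,l=cv2.connectedComponents(m.astype(np.uint8)); return l==l[v,u]
z=P[...,2]
for k,(u,v),lo in(("tin",(363,155),.06),("jar",(470,220),.06),("vial",(340,278),.045),("mug",(470,133),.07),("block",(286,165),.035),("block all",(286,165),.012),("back",(226,200),.05),("wall",(265,183),.035),("wall R",(265,237),.035)):
    m=comp(z>lo,u,v); q=P[m]; h=np.median(q[:,2])
    r=cv2.minAreaRect(q[:,:2].astype(np.float32)*1000); print(k,m.sum(),"z",h.round(4),"min",q.min(0).round(4),"max",q.max(0).round(4),"rect",np.round(r[0],1),np.round(r[1],1),round(r[2],1))
```

```text
top valid 0.99585546875
side valid 0.99608984375
tin [ 0.6723 -0.0466  0.0695]
jar [ 0.5636 -0.2314  0.0699]
vial [ 0.4577 -0.0139  0.0557]
mugrim [ 0.7234 -0.2371  0.0638]
block [0.6548 0.0894 0.048 ]
back [0.5854 0.1905 0.0514]
wallL [0.6208 0.1252 0.0445]
wallR [0.5237 0.1184 0.0452]
bench [nan nan nan]
tin 1952 z 0.0697 min [ 0.6193 -0.0904  0.0602] max [ 0.7027 -0.0072  0.0749] rect [661.  -48.7] [80.3 78.8] 5.0
jar 1720 z 0.07 min [ 0.5183 -0.2728  0.0601] max [ 0.5958 -0.1937  0.0754] rect [ 557.1 -233.1] [78.5 77.9] 85.6
vial 226 z 0.0548 min [ 0.4447 -0.0259  0.0466] max [0.4728 0.0014 0.0593] rect [458.7 -11.8] [27.1 27.4] 65.0
mug 249254 z nan min [nan nan nan] max [nan nan nan] rect [902.   39.2] [1276.8 2355.6] 2.7
block 234 z 0.0473 min [0.6374 0.0802 0.0352] max [0.6722 0.1013 0.0516] rect [654.8  90.6] [20.8 34.8] 88.9
block all 698 z 0.0315 min [0.6365 0.0412 0.0121] max [0.6726 0.1013 0.0516] rect [654.4  71. ] [60.  36.1] 88.9
back 561 z 0.0592 min [0.5281 0.1868 0.0501] max [0.6364 0.2094 0.0639] rect [582.3 197.5] [ 15.5 108.2] 84.6
wall 1978 z 0.0453 min [0.5083 0.0269 0.035 ] max [0.6364 0.2094 0.0639] rect [575.1 118.4] [174.4 119.2] 84.8
wall R 1978 z 0.0453 min [0.5083 0.0269 0.035 ] max [0.6364 0.2094 0.0639] rect [575.1 118.4] [174.4 119.2] 84.8
```

View pics/crop.png

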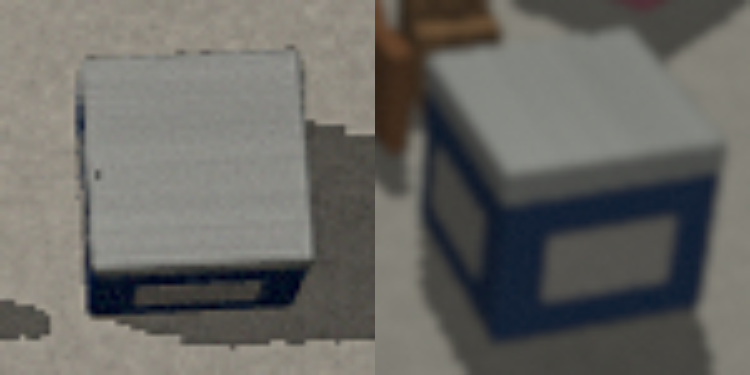

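Crop confirms it: bright lid, blue body, white labels (left panel top view, lid spanning about (80-310, 55-265) of the enlarged crop; right panel side view). Next: exact stand pose, tin yaw and jar centre from both views.

```bash
cat >> h.py <<'E'
def fitobj(P,box,lo,hi):
    x0,x1,y0,y1=box; m=(P[...,0]>x0)&(P[...,0]<x1)&(P[...,1]>y0)&(P[...,1]<y1)&(P[...,2]>lo)&(P[...,2]<hi)
    q=P[m]; return q, cv2.minAreaRect(q[:,:2].astype(np.float32)*1000)
E
python3 - <<'E'
from h import *
for n in("top","side"):
    P=np.load(n+"P.npy"); print(n)
    for k,b,lo,hi in(("tin",(.6,.72,-.11,.01),.064,.076),("jar",(.5,.62,-.29,-.17),.064,.076),("mug",(.6,.74,-.3,-.15),.06,.095),("vial",(.43,.49,-.04,.02),.045,.065),("yellow",(.7,.9,-.2,-.06),.06,.1),("back",(.5,.65,.17,.22),.055,.066)):
        q,r=fitobj(P,b,lo,hi)
        if len(q): print(k,len(q),"z",np.median(q[:,2]).round(4),"rect",np.round(r[0],1),np.round(r[1],1),round(r[2],1),"min",q.min(0).round(3),"max",q.max(0).round(3))
    # wall tops lines, straight part
    for k,b in(("L",(.6,.636,.075,.18)),("R",(.50,.55,.075,.18))):
        q,_=fitobj(P,b,.040,.049)
        # exclude cork block: restrict by distance to line
        ys=np.linspace(.075,.18,15); C=[];Wd=[]
        for a,d in zip(ys[:-1],ys[1:]):
            s=q[(q[:,1]>=a)&(q[:,1]<d)]
            if len(s)>5: C.append([(a+d)/2,(s[:,0].min()+s[:,0].max())/2]); Wd.append(np.ptp(s[:,0]))
        C=np.array(C); 
        if len(C)>2: print("wall",k,"z",np.median(q[:,2]).round(4),"slope dx/dy, x at y=.12:",np.polyfit(C[:,0]-.12,C[:,1],1).round(4),"w",np.median(Wd).round(4))
E
```

```text
top
tin 1922 z 0.0697 rect [661.  -48.7] [80.3 78.8] 5.0 min [ 0.619 -0.09   0.065] max [ 0.703 -0.007  0.075]
jar 1684 z 0.0701 rect [ 557.3 -233.2] [78.8 77.2] 87.7 min [ 0.519 -0.273  0.064] max [ 0.596 -0.194  0.075]
mug 791 z 0.0788 rect [ 689.6 -237.2] [76.4 77.8] 55.5 min [ 0.652 -0.276  0.06 ] max [ 0.74  -0.198  0.088]
vial 226 z 0.0548 rect [458.7 -11.8] [27.1 27.4] 65.0 min [ 0.445 -0.026  0.047] max [0.473 0.001 0.059]
yellow 1791 z 0.0695 rect [ 787.1 -106.4] [ 96.3 183.7] 42.7 min [ 0.7   -0.189  0.06 ] max [ 0.867 -0.06   0.075]
back 515 z 0.0593 rect [582.3 197.5] [ 15.5 108.2] 84.6 min [0.528 0.187 0.055] max [0.636 0.209 0.064]
wall L z 0.0446 slope dx/dy, x at y=.12: [0.0892 0.6231] w 0.0116
wall R z 0.0446 slope dx/dy, x at y=.12: [0.0914 0.5269] w 0.0119
side
tin 1274 z 0.0691 rect [660.3 -50.3] [78.4 80.5] 5.0 min [ 0.619 -0.092  0.064] max [ 0.702 -0.009  0.071]
jar 2380 z 0.0703 rect [ 557.2 -234.3] [77.1 77.4] 17.7 min [ 0.519 -0.274  0.064] max [ 0.596 -0.194  0.073]
mug 2069 z 0.0753 rect [ 689.5 -238.1] [76.9 76. ] 51.9 min [ 0.651 -0.276  0.06 ] max [ 0.74  -0.201  0.087]
vial 196 z 0.0538 rect [460.3 -13.7] [29.5 26.4] 79.3 min [ 0.446 -0.028  0.045] max [0.474 0.001 0.056]
yellow 1697 z 0.0693 rect [ 786.9 -108.1] [ 96.1 182. ] 42.3 min [ 0.7  -0.19  0.06] max [ 0.866 -0.064  0.073]
back 196 z 0.0584 rect [582.4 195.8] [ 16.2 104.4] 83.0 min [0.53  0.185 0.055] max [0.634 0.207 0.061]
wall L z 0.0438 slope dx/dy, x at y=.12: [0.0876 0.6223] w 0.0109
wall R z 0.0442 slope dx/dy, x at y=.12: [0.1052 0.5283] w 0.0103
```

play_rows:
  xyz:
    - [0.085, 0.0895, -0.02]
    - [0.085, 0.0895, -0.02]
    - [0.085, 0.0895, -0.02]
    - [0.085, 0.0895, -0.02]
    - [0.085, 0.0895, -0.02]
    - [0.085, 0.0895, -0.02]
    - [0.085, 0.0895, -0.02]
    - [0.085, 0.0895, -0.02]
    - [0.085, 0.0895, -0.02]
    - [0.085, 0.0895, -0.02]
  twist:
    - [0, 0, 0.053]
    - [0, 0, 0.053]
    - [0, 0, 0.053]
    - [0, 0, 0.053]
    - [0, 0, 0.053]
    - [0, 0, 0.053]
    - [0, 0, 0.053]
    - [0, 0, 0.053]
    - [0, 0, 0.053]
    - [0, 0, 0.053]
  fingers: [0, 0, 0, 0, 0, 0, 0, 0, 0, 0]

```text
time: 0.93
tcp_pos: [0.45, -0.2714, 0.3543]
orientation: [-2.233, -2.209, 0.0]
ft_force: [-0.1, 0.2, -0.3]
finger_gap: 0.0932
finger_force: 0.0
```

play_rows:
  xyz:
    - [0.085, 0.0895, -0.02]
    - [0.085, 0.0895, -0.02]
    - [0.085, 0.0895, -0.02]
    - [0.085, 0.0895, -0.02]
    - [0.085, 0.0895, -0.02]
    - [0.085, 0.0895, -0.02]
    - [0.085, 0.0895, -0.02]
    - [0.085, 0.0895, -0.02]
    - [0.085, 0.0895, -0.02]
    - [0.085, 0.0895, -0.02]
  twist:
    - [0, 0, 0.049]
    - [0, 0, 0]
    - [0, 0, 0]
    - [0, 0, 0]
    - [0, 0, 0]
    - [0, 0, 0]
    - [0, 0, 0]
    - [0, 0, 0]
    - [0, 0, 0]
    - [0, 0, 0]
  fingers: [0, 0, 0, 0, 0, 0, 0, 0, 0, 0]

```text
time: 1.77
tcp_pos: [0.6625, -0.0476, 0.3041]
orientation: [-2.123, -2.315, 0.001]
ft_force: [0.2, -1.0, 0.6]
finger_gap: 0.0933
finger_force: 0.0
```

```bash
cat >> h.py <<'E'
from scipy.spatial.transform import Rotation as R
def st():
    s=bot.read_state(); M=R.from_rotvec(s["orientation"]).as_matrix()
    print("t",s["time"],"tcp",s["tcp_pos"].round(4),"close deg",np.degrees(np.arctan2(M[1,1],M[0,1])).round(2),"z",M[:,2].round(4),"f",s["ft_force"].round(2),"gap",round(s["finger_gap"],4),s["finger_force"],"q",s["joint_positions"].round(2))
    return s
E
python3 -c "from h import *;st()"
```

```text
t 1.7667 tcp [ 0.6625 -0.0476  0.3041] close deg 4.97 z [-7.e-04  1.e-04 -1.e+00] f [ 0.17 -1.    0.56] gap 0.0933 0.0 q [-0.14  0.66  1.42 -0.    1.07 -0.23]
```

play_rows:
  xyz:
    - [-0.007, -0.007, -0.041]
    - [0, 0, -0.041]
    - [0, 0, -0.041]
    - [0, 0, -0.041]
    - [0, 0, -0.041]
    - [0, 0, -0.041]
    - [0, 0, -0.041]
    - [0, 0, -0.041]
    - [0, 0, -0.041]
    - [0, 0, -0.041]
  twist:
    - [0, 0, 0]
    - [0, 0, 0]
    - [0, 0, 0]
    - [0, 0, 0]
    - [0, 0, 0]
    - [0, 0, 0]
    - [0, 0, 0]
    - [0, 0, 0]
    - [0, 0, 0]
    - [0, 0, 0]
  fingers: [0, 0, 0, 0, 0, 0, 0, 0, 0, 0]

```text
time: 2.6
tcp_pos: [0.6599, -0.0508, 0.2012]
orientation: [-2.123, -2.315, 0.0]
ft_force: [0.5, -0.2, -0.1]
finger_gap: 0.093
finger_force: 0.0
```

play_rows:
  xyz:
    - [0, 0, 0]
    - [0, 0, 0]
    - [0, 0, 0]
    - [0, 0, 0]
    - [0, 0, 0]
    - [0, 0, 0]
    - [0, 0, 0]
    - [0, 0, 0]
  twist:
    - [0, 0, 0]
    - [0, 0, 0]
    - [0, 0, 0]
    - [0, 0, 0]
    - [0, 0, 0]
    - [0, 0, 0]
    - [0, 0, 0]
    - [0, 0, 0]
  fingers: [0, 0.05, 0.1, 0.15, 0.2, 0.25, 0.25, 0.25]
  force: 8

```text
time: 3.27
tcp_pos: [0.6603, -0.0507, 0.203]
orientation: [2.122, 2.315, 0.002]
ft_force: [2.6, 0.2, 5.2]
finger_gap: 0.078
finger_force: 8.0
```

```bash
python3 -c "from h import *;st()"
```

```text
t 3.2667 tcp [ 0.6603 -0.0507  0.203 ] close deg 4.96 z [ 1.7e-03 -2.0e-04 -1.0e+00] f [2.61 0.16 5.19] gap 0.078 8.000123798847198 q [-0.15  0.79  1.46  0.    0.89 -0.23]
```

play_rows:
  xyz:
    - [-0.02, 0, 0]
    - [-0.043, -0.002, 0]
    - [-0.043, -0.002, 0]
    - [-0.043, -0.002, 0]
    - [-0.043, -0.002, 0]
    - [-0.043, -0.002, 0]
    - [-0.043, -0.002, 0]
    - [-0.043, -0.002, 0]
    - [-0.043, -0.002, 0]
    - [-0.04, -0.002, 0]
  twist:
    - [0, 0, 0]
    - [0, 0, -0.01]
    - [0, 0, -0.01]
    - [0, 0, -0.01]
    - [0, 0, -0.01]
    - [0, 0, -0.01]
    - [0, 0, -0.01]
    - [0, 0, -0.01]
    - [0, 0, -0.01]
    - [0, 0, -0.005]
  fingers: [0.25, 0.25, 0.25, 0.25, 0.25, 0.25, 0.25, 0.25, 0.25, 0.25]

```text
time: 4.1
tcp_pos: [0.5588, -0.0553, 0.203]
orientation: [2.32, 2.115, 0.003]
ft_force: [2.1, -0.0, 2.5]
finger_gap: 0.0777
finger_force: 8.0
```

Run:
```python
from h import *
st(); c=cam("top"); save(c,"t1.png"); P=cloud(c); q,r=fitobj(P,(.5,.62,-.12,.0),.064,.08); print(r,len(q))
c=cam("side"); q,r=fitobj(cloud(c),(.5,.62,-.12,.0),.064,.08); print(r,len(q)); st(); save(c,"s1.png")
```

```text
t 4.1 tcp [ 0.5588 -0.0553  0.203 ] close deg -5.31 z [ 3.e-03 -5.e-04 -1.e+00] f [ 2.05 -0.01  2.47] gap 0.0777 8.002546727657318 q [-0.18  0.65  1.75  0.    0.73 -0.09]
((0.0, 0.0), (0.0, 0.0), 0.0) 0
((557.5872802734375, -55.44891357421875), (79.99613189697266, 111.3719253540039), 84.865478515625) 1575
t 4.2 tcp [ 0.5578 -0.0553  0.2027] close deg -5.27 z [-8.e-04 -0.e+00 -1.e+00] f [-5.52 -0.8  10.06] gap 0.0779 8.002186864614487 q [-0.18  0.65  1.76 -0.    0.74 -0.09]
```

View pics/s1.png

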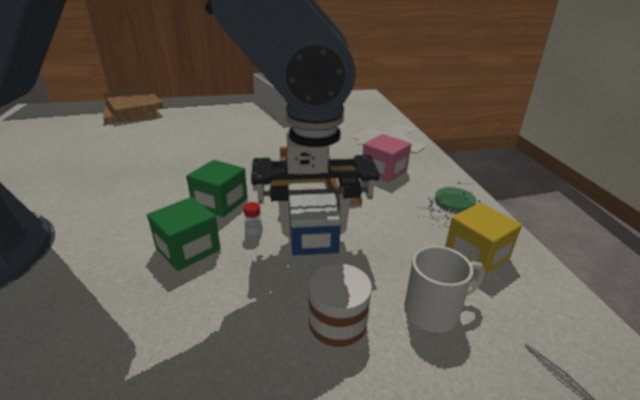

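Tin stands upright at about (315,225), square to the stand in front of the mouth. Release, raise, and go behind it with the fingers narrowed to about 30 mm.

play_rows:
  xyz:
    - [0, 0, 0]
    - [0, 0, 0]
    - [0, 0, 0]
    - [0, 0, 0]
    - [0, 0, 0.02]
    - [0, 0, 0.06]
    - [0, 0, 0.08]
    - [0, 0, 0.08]
    - [0, 0, 0.08]
    - [0, 0, 0.08]
  twist:
    - [0, 0, 0]
    - [0, 0, 0]
    - [0, 0, 0]
    - [0, 0, 0]
    - [0, 0, 0]
    - [0, 0, 0]
    - [0, 0, 0]
    - [0, 0, 0]
    - [0, 0, 0]
    - [0, 0, 0]
  fingers: [0, 0, 0, 0, 0, 0, 0, 0, 0, 0]

```text
time: 5.03
tcp_pos: [0.5588, -0.0551, 0.3034]
orientation: [-2.32, -2.118, 0.0]
ft_force: [0.4, 0.4, -0.4]
finger_gap: 0.0929
finger_force: 0.0
```

play_rows:
  xyz:
    - [-0.004, -0.052, 0]
    - [-0.004, -0.052, 0]
    - [-0.004, -0.052, 0]
    - [-0.004, -0.052, 0]
    - [-0.004, -0.052, 0]
    - [0, 0, 0]
    - [0, 0, 0]
    - [0, 0, 0]
    - [0, 0, 0]
    - [0, 0, 0]
  twist:
    - [0, 0, 0]
    - [0, 0, 0]
    - [0, 0, 0]
    - [0, 0, 0]
    - [0, 0, 0]
    - [0, 0, 0]
    - [0, 0, 0]
    - [0, 0, 0]
    - [0, 0, 0]
    - [0, 0, 0]
  fingers: [0.68, 0.68, 0.68, 0.68, 0.68, 0.68, 0.68, 0.68, 0.68, 0.68]

```text
time: 5.87
tcp_pos: [0.554, -0.1197, 0.3022]
orientation: [-2.32, -2.118, 0.0]
ft_force: [0.9, 0.8, 0.5]
finger_gap: 0.032
finger_force: 0.0
```

Run:
```python
from h import *
st(); c=cam("side"); q,r=fitobj(cloud(c),(.5,.62,-.12,.0),.064,.08); print(r,len(q)); save(c,"s2.png")
```

```text
t 5.8667 tcp [ 0.554  -0.1197  0.3022] close deg -5.19 z [-1.e-04  1.e-04 -1.e+00] f [0.9  0.81 0.46] gap 0.032 0.0 q [-0.29  0.5   1.7   0.    0.94 -0.2 ]
((556.68896484375, -54.98162841796875), (81.0743179321289, 78.58768463134766), 85.58264923095703) 1187
```

View pics/s2.png

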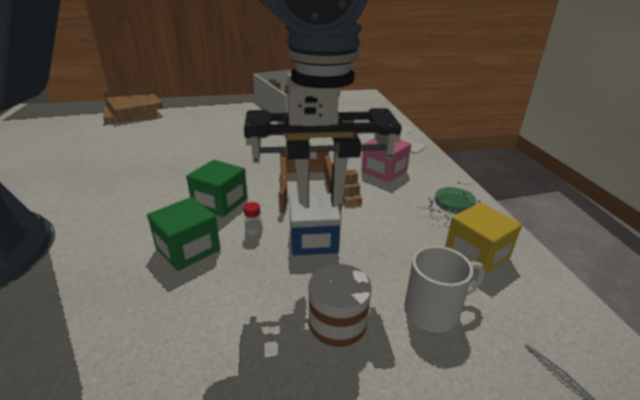

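Tin at (315,228) stands square before the mouth, two fingers hang behind it, clear of the jar at (340,305). Lower and push along the slot axis.

play_rows:
  xyz:
    - [0, 0, -0.04]
    - [0, 0, -0.04]
    - [0, 0, -0.04]
    - [0, 0, -0.04]
    - [0, 0, -0.04]
    - [0, 0, -0.04]
    - [0, 0, -0.04]
    - [0, 0, -0.04]
    - [0, 0, -0.04]
    - [0, 0, -0.04]
  twist:
    - [0, 0, 0]
    - [0, 0, 0]
    - [0, 0, 0]
    - [0, 0, 0]
    - [0, 0, 0]
    - [0, 0, 0]
    - [0, 0, 0]
    - [0, 0, 0]
    - [0, 0, 0]
    - [0, 0, 0]
  fingers: [0.68, 0.68, 0.68, 0.68, 0.68, 0.68, 0.68, 0.68, 0.68, 0.68]

```text
time: 6.75
tcp_pos: [0.5539, -0.1202, 0.2012]
orientation: [2.321, 2.118, 0.0]
ft_force: [-0.2, -0.1, -0.2]
finger_gap: 0.0298
finger_force: 0.0
```

play_rows:
  xyz:
    - [0.002, 0.02, 0]
    - [0.002, 0.02, 0]
    - [0.002, 0.02, 0]
    - [0.003, 0.03, 0]
    - [0.003, 0.03, 0]
    - [0.003, 0.03, 0]
    - [0.003, 0.03, 0]
    - [0.003, 0.03, 0]
    - [0.003, 0.03, 0]
    - [0.003, 0.03, 0]
  twist:
    - [0, 0, 0]
    - [0, 0, 0]
    - [0, 0, 0]
    - [0, 0, 0]
    - [0, 0, 0]
    - [0, 0, 0]
    - [0, 0, 0]
    - [0, 0, 0]
    - [0, 0, 0]
    - [0, 0, 0]
  fingers: [0.68, 0.68, 0.68, 0.68, 0.68, 0.68, 0.68, 0.68, 0.68, 0.68]

```text
time: 7.58
tcp_pos: [0.561, -0.0521, 0.2027]
orientation: [2.32, 2.117, 0.001]
ft_force: [-0.6, -4.7, 4.3]
finger_gap: 0.0297
finger_force: 2.8
```

```bash
cat >> h.py <<'E'
B=np.array([.5815,.191]); U=np.array([.0896,.996]); V=np.array([.996,-.0896])
def slot(p): d=np.asarray(p)[:2]-B; return round(float(d@V)*1000,1),round(float(d@U)*1000,1)
E
python3 - <<'E'
from h import *
s=st(); print("tcp slot",slot(s["tcp_pos"]))
for n in("top","side"):
    c=cam(n); q,r=fitobj(cloud(c),(.5,.63,-.09,.1),.064,.08); print(n,r,len(q),slot(np.array(r[0])/1000))
E
```

```text
t 7.5833 tcp [ 0.561  -0.0521  0.2027] close deg -5.22 z [ 1.1e-03 -5.0e-04 -1.0e+00] f [-0.6  -4.71  4.32] gap 0.0297 2.7901170775294304 q [-0.18  0.65  1.75 -0.    0.74 -0.08]
tcp slot (1.3, -244.0)
top ((566.2469482421875, 33.13167190551758), (8.777515411376953, 78.04515838623047), 80.40686798095703) 164 (-1.0, -158.6)
side ((560.6529541015625, -17.132049560546875), (89.16307830810547, 77.84503173828125), 84.64225006103516) 560 (-2.1, -209.2)
```

play_rows:
  xyz:
    - [0.0027, 0.03, 0]
    - [0.0027, 0.03, 0]
    - [0.0027, 0.03, 0]
    - [0.0027, 0.03, 0]
    - [0.0027, 0.03, 0]
    - [0.0027, 0.03, 0]
    - [0.0027, 0.03, 0]
    - [0.0027, 0.03, 0]
    - [0.0027, 0.03, 0]
    - [0.0027, 0.03, 0]
  twist:
    - [0, 0, 0]
    - [0, 0, 0]
    - [0, 0, 0]
    - [0, 0, 0]
    - [0, 0, 0]
    - [0, 0, 0]
    - [0, 0, 0]
    - [0, 0, 0]
    - [0, 0, 0]
    - [0, 0, 0]
  fingers: [0.68, 0.68, 0.68, 0.68, 0.68, 0.68, 0.68, 0.68, 0.68, 0.68]

```text
time: 8.52
tcp_pos: [0.5675, 0.023, 0.2023]
orientation: [2.32, 2.118, 0.0]
ft_force: [-0.3, -5.3, 4.6]
finger_gap: 0.0295
finger_force: 2.6
```

Run:
```python
from h import *
s=st(); print("tcp slot",slot(s["tcp_pos"]))
for n in("top","side"):
    c=cam(n); q,r=fitobj(cloud(c),(.5,.66,-.02,.18),.064,.078); print(n,r,len(q),slot(np.array(r[0])/1000)); save(c,n+"3.png")
```

```text
t 8.5167 tcp [0.5675 0.023  0.2023] close deg -5.23 z [ 1.e-04 -1.e-04 -1.e+00] f [-0.3  -5.31  4.62] gap 0.0295 2.6140495017170906 q [-0.04  0.66  1.74 -0.    0.74  0.05]
tcp slot (1.1, -168.6)
top ((0.0, 0.0), (0.0, 0.0), 0.0) 0 (-562.1, -242.3)
side ((563.5751953125, 57.64109420776367), (75.74163055419922, 99.32533264160156), 5.282065391540527) 464 (-5.9, -134.4)
```

View pics/top3.png

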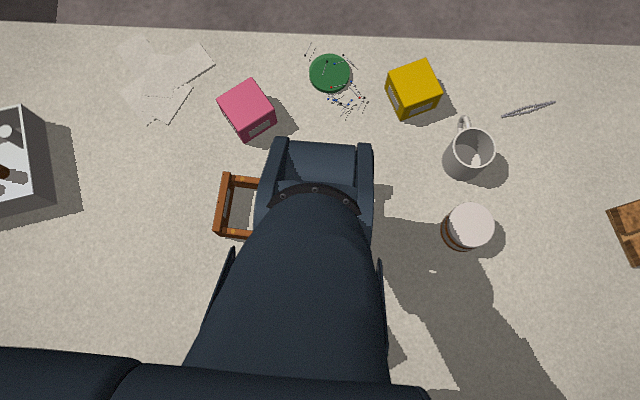

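The arm hides the tin (around (300,200)), but the push force is a steady 5 N, so it is sliding freely. Continue.

play_rows:
  xyz:
    - [0.0023, 0.028, 0]
    - [0.0023, 0.028, 0]
    - [0.0023, 0.028, 0]
    - [0.0023, 0.028, 0]
    - [0.0023, 0.028, 0]
    - [0.0023, 0.028, 0]
    - [0.0023, 0.028, 0]
    - [0.0023, 0.028, 0]
    - [0.0023, 0.028, 0]
    - [0.002, 0.02, 0]
  twist:
    - [0, 0, 0]
    - [0, 0, 0]
    - [0, 0, 0]
    - [0, 0, 0]
    - [0, 0, 0]
    - [0, 0, 0]
    - [0, 0, 0]
    - [0, 0, 0]
    - [0, 0, 0]
    - [0, 0, 0]
  fingers: [0.68, 0.68, 0.68, 0.68, 0.68, 0.68, 0.68, 0.68, 0.68, 0.68]

```text
time: 9.45
tcp_pos: [0.5731, 0.0912, 0.2022]
orientation: [-2.32, -2.118, 0.0]
ft_force: [0.1, -1.4, -1.8]
finger_gap: 0.03
finger_force: 0.8
```

Run:
```python
from h import *
s=st(); print("tcp slot",slot(s["tcp_pos"]))
c=cam("side"); save(c,"s4.png")
q,r=fitobj(cloud(c),(.5,.63,-.02,.18),.064,.078); print(r,len(q),slot(np.array(r[0])/1000))
```

```text
t 9.45 tcp [0.5731 0.0912 0.2022] close deg -5.22 z [-1.e-04  1.e-04 -1.e+00] f [ 0.07 -1.45 -1.81] gap 0.03 0.799887590110302 q [0.08 0.68 1.7  0.   0.76 0.17]
tcp slot (0.6, -100.2)
((574.3034057617188, 128.66659545898438), (98.52661895751953, 75.1168441772461), 83.98031616210938) 390 (-1.6, -62.7)
```

View pics/s4.png

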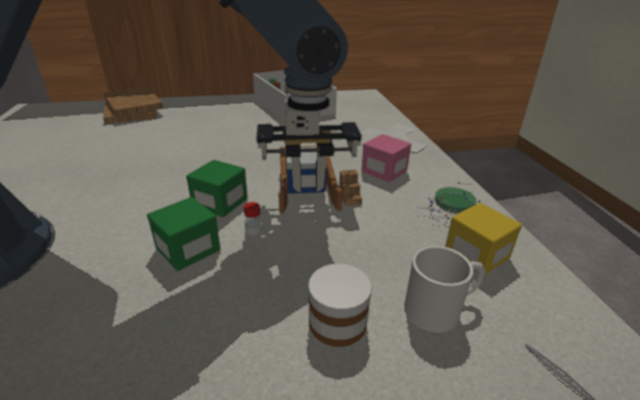

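Tin (307,178) is inside the slot, about 10 mm short of the wall. Creep in.

play_rows:
  xyz:
    - [0.0008, 0.008, 0]
    - [0.0008, 0.008, 0]
    - [0.0008, 0.008, 0]
    - [0.0008, 0.008, 0]
    - [0, 0, 0]
  twist:
    - [0, 0, 0]
    - [0, 0, 0]
    - [0, 0, 0]
    - [0, 0, 0]
    - [0, 0, 0]
  fingers: [0.68, 0.68, 0.68, 0.68, 0.68]

```text
time: 9.92
tcp_pos: [0.574, 0.0985, 0.2023]
orientation: [2.321, 2.118, 0.0]
ft_force: [-0.4, -0.2, 0.8]
finger_gap: 0.0302
finger_force: 0.0
```

play_rows:
  xyz:
    - [0.0008, 0.008, 0]
    - [0, 0, 0]
  twist:
    - [0, 0, 0]
    - [0, 0, 0]
  fingers: [0.68, 0.68]

```text
time: 10.08
tcp_pos: [0.5741, 0.1004, 0.2022]
orientation: [2.321, 2.118, 0.0]
ft_force: [-0.4, 0.1, 1.0]
finger_gap: 0.03
finger_force: 0.2
```

play_rows:
  xyz:
    - [0.0008, 0.008, 0]
    - [0, 0, 0]
  twist:
    - [0, 0, 0]
    - [0, 0, 0]
  fingers: [0.68, 0.68]

```text
time: 10.25
tcp_pos: [0.5743, 0.1025, 0.2023]
orientation: [2.321, 2.118, 0.0]
ft_force: [0.2, -0.8, 1.0]
finger_gap: 0.0299
finger_force: 0.4
```

play_rows:
  xyz:
    - [0.0008, 0.008, 0]
  twist:
    - [0, 0, 0]
  fingers: [0.68]

```text
time: 10.33
tcp_pos: [0.5745, 0.1041, 0.2023]
orientation: [2.321, 2.117, -0.0]
ft_force: [-0.6, -3.6, 1.1]
finger_gap: 0.0296
finger_force: 1.5
```

play_rows:
  xyz:
    - [0.0008, 0.008, 0]
  twist:
    - [0, 0, 0]
  fingers: [0.68]

```text
time: 10.42
tcp_pos: [0.5748, 0.1049, 0.2023]
orientation: [2.318, 2.118, -0.004]
ft_force: [-3.6, -34.6, 7.4]
finger_gap: 0.0296
finger_force: 18.0
```

Run:
```python
from h import *
s=st(); print("tcp slot",slot(s["tcp_pos"]))
c=cam("side"); P=cloud(c)
q,r=fitobj(P,(.5,.63,.05,.25),.064,.074); q=q@np.eye(3); d=(q[:,:2]-B)@np.c_[V,U]; print(len(q),d.min(0),d.max(0),np.percentile(d,[1,99],axis=0))
```

```text
t 10.4167 tcp [0.5748 0.1049 0.2023] close deg -5.16 z [-6.0e-04 -3.2e-03 -1.0e+00] f [ -3.62 -34.56   7.43] gap 0.0296 17.987723350524902 q [ 0.1   0.68  1.69 -0.    0.77  0.19]
tcp slot (1.0, -86.3)
328 [-0.03913123 -0.09888706] [ 0.03655705 -0.02701116] [[-0.03872681 -0.098077  ]
 [ 0.03204804 -0.03001068]]
```

Wall contact felt (35 N). Back off, rise, and travel behind the jar with a 44 mm gap as a cradle.

play_rows:
  xyz:
    - [-0.002, -0.02, 0]
    - [-0.003, -0.04, 0]
    - [-0.003, -0.04, 0]
    - [0, 0, 0.04]
    - [0, 0, 0.06]
    - [0, 0, 0.06]
    - [0, 0, 0.06]
    - [0, 0, 0.06]
    - [0, 0, 0.06]
    - [0, 0, 0.06]
  twist:
    - [0, 0, 0]
    - [0, 0, 0]
    - [0, 0, 0]
    - [0, 0, 0]
    - [0, 0, 0]
    - [0, 0, 0]
    - [0, 0, 0]
    - [0, 0, 0]
    - [0, 0, 0]
    - [0, 0, 0]
  fingers: [0.68, 0.68, 0.68, 0.68, 0.68, 0.68, 0.68, 0.68, 0.68, 0.68]

```text
time: 11.3
tcp_pos: [0.5726, 0.0813, 0.3038]
orientation: [2.321, 2.117, 0.001]
ft_force: [-0.1, 0.9, 0.3]
finger_gap: 0.0296
finger_force: 0.0
```

play_rows:
  xyz:
    - [-0.006, -0.1, 0]
    - [-0.006, -0.1, 0]
    - [-0.006, -0.1, 0]
    - [-0.006, -0.1, 0]
    - [-0.006, -0.1, 0]
    - [-0.006, -0.1, 0]
    - [-0.006, -0.1, 0]
    - [-0.006, -0.1, 0]
    - [-0.006, -0.1, 0]
    - [-0.006, -0.1, 0]
  twist:
    - [0, 0, 0]
    - [0, 0, 0]
    - [0, 0, 0]
    - [0, 0, 0]
    - [0, 0, 0]
    - [0, 0, 0]
    - [0, 0, 0]
    - [0, 0, 0]
    - [0, 0, 0]
    - [0, 0, 0]
  fingers: [0.53, 0.53, 0.53, 0.53, 0.53, 0.53, 0.53, 0.53, 0.53, 0.53]

```text
time: 12.13
tcp_pos: [0.5575, -0.1699, 0.3031]
orientation: [2.32, 2.117, 0.001]
ft_force: [0.0, -0.5, 0.3]
finger_gap: 0.0435
finger_force: 0.0
```

play_rows:
  xyz:
    - [-0.006, -0.1, 0]
    - [-0.006, -0.1, 0]
    - [-0.006, -0.1, 0]
    - [-0.006, -0.1, 0]
    - [-0.006, -0.03, 0]
    - [0, 0, 0]
    - [0, 0, 0]
  twist:
    - [0, 0, 0]
    - [0, 0, 0]
    - [0, 0, 0]
    - [0, 0, 0]
    - [0, 0, 0]
    - [0, 0, 0]
    - [0, 0, 0]
  fingers: [0.53, 0.53, 0.53, 0.53, 0.53, 0.53, 0.53]

```text
time: 12.72
tcp_pos: [0.5501, -0.2757, 0.3025]
orientation: [-2.321, -2.117, -0.0]
ft_force: [-0.7, 0.2, 0.4]
finger_gap: 0.0441
finger_force: 0.0
```

Run:
```python
from h import *
s=st(); print("tcp slot",slot(s["tcp_pos"]))
for n in("top","side"):
    c=cam(n); P=cloud(c); save(c,n+"5.png")
    for b in((.5,.65,.09,.25),(.5,.62,-.29,-.17)):
        q,r=fitobj(P,b,.064,.076); print(n,len(q),np.round(r[0],1),np.round(r[1],1),round(r[2],1),slot(np.array(r[0])/1000))
```

```text
t 12.7167 tcp [ 0.5501 -0.2757  0.3025] close deg -5.27 z [-0.e+00  4.e-04 -1.e+00] f [-0.73  0.19  0.42] gap 0.0441 0.0 q [-0.54  0.58  1.56  0.    1.   -0.45]
tcp slot (10.5, -467.6)
top 2043 [576.6 152.5] [79.  79.5] 84.7 (-1.4, -38.7)
top 1695 [ 557.2 -233.4] [76.6 79.8] 2.9 (13.8, -424.9)
side 333 [555.8 152. ] [79.3 38.2] 80.8 (-22.1, -41.1)
side 2121 [ 555.8 -234.5] [74.2 78.2] 6.9 (12.6, -426.1)
```

View pics/top5.png

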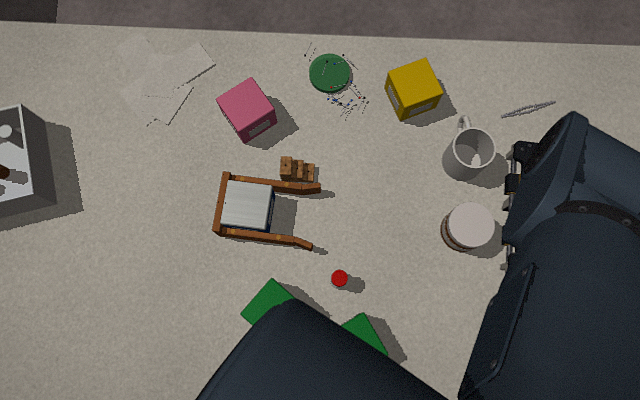

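Tin is home at (248,203), 38.7 mm from the wall. Jar at (470,227). Go 22 mm further back, lower, and push.

play_rows:
  xyz:
    - [0.002, -0.045, 0]
    - [0.003, -0.045, 0]
    - [0, 0, -0.05]
    - [0, 0, -0.05]
    - [0, 0, -0.05]
    - [0, 0, -0.05]
    - [0, 0, -0.05]
    - [0, 0, -0.05]
    - [0, 0, -0.05]
    - [0, 0, -0.053]
  twist:
    - [0, 0, 0]
    - [0, 0, 0]
    - [0, 0, 0]
    - [0, 0, 0]
    - [0, 0, 0]
    - [0, 0, 0]
    - [0, 0, 0]
    - [0, 0, 0]
    - [0, 0, 0]
    - [0, 0, 0]
  fingers: [0.53, 0.53, 0.53, 0.53, 0.53, 0.53, 0.53, 0.53, 0.53, 0.53]

```text
time: 13.65
tcp_pos: [0.5514, -0.2986, 0.2001]
orientation: [-2.32, -2.118, 0.0]
ft_force: [0.5, -0.4, 0.4]
finger_gap: 0.0439
finger_force: 0.0
```

play_rows:
  xyz:
    - [0, 0.02, 0]
    - [0, 0.02, 0]
    - [0, 0.02, 0]
    - [0, 0.02, 0]
    - [0, 0.02, 0]
    - [0, 0.02, 0]
    - [0, 0.03, 0]
    - [0, 0.03, 0]
    - [0, 0.03, 0]
    - [0, 0.03, 0]
  twist:
    - [0, 0, 0]
    - [0, 0, 0]
    - [0, 0, 0]
    - [0, 0, 0]
    - [0, 0, 0]
    - [0, 0, 0]
    - [0, 0, 0]
    - [0, 0, 0]
    - [0, 0, 0]
    - [0, 0, 0]
  fingers: [0.53, 0.53, 0.53, 0.53, 0.53, 0.53, 0.53, 0.53, 0.53, 0.53]

```text
time: 14.48
tcp_pos: [0.5516, -0.2383, 0.2021]
orientation: [2.319, 2.117, 0.0]
ft_force: [0.2, -5.1, 5.6]
finger_gap: 0.0439
finger_force: 2.8
```

play_rows:
  xyz:
    - [0, 0.03, 0]
    - [0, 0.03, 0]
    - [0, 0.03, 0]
    - [0, 0.03, 0]
    - [0, 0.03, 0]
    - [0, 0.03, 0]
    - [0, 0.03, 0]
    - [0, 0.03, 0]
    - [0, 0.03, 0]
    - [0, 0.03, 0]
  twist:
    - [0, 0, 0]
    - [0, 0, 0]
    - [0, 0, 0]
    - [0, 0, 0]
    - [0, 0, 0]
    - [0, 0, 0]
    - [0, 0, 0]
    - [0, 0, 0]
    - [0, 0, 0]
    - [0, 0, 0]
  fingers: [0.53, 0.53, 0.53, 0.53, 0.53, 0.53, 0.53, 0.53, 0.53, 0.53]

```text
time: 15.32
tcp_pos: [0.5516, -0.1632, 0.202]
orientation: [2.319, 2.117, 0.0]
ft_force: [1.0, -5.4, 5.3]
finger_gap: 0.0437
finger_force: 3.0
```

Run:
```python
from h import *
s=st(); print("tcp slot",slot(s["tcp_pos"]))
for n in("top","side"):
    c=cam(n); P=cloud(c)
    q,r=fitobj(P,(.48,.62,-.25,-.03),.064,.074)
    if len(q): print(n,len(q),np.round(r[0],1),np.round(r[1],1),round(r[2],1),slot(np.array(r[0])/1000),"x",q[:,0].min(),q[:,0].max(),"y",q[:,1].min(),q[:,1].max())
```

```text
t 15.3167 tcp [ 0.5516 -0.1632  0.202 ] close deg -5.22 z [ 1.1e-03 -8.0e-04 -1.0e+00] f [ 1.05 -5.36  5.28] gap 0.0437 2.9526711441121734 q [-0.37  0.67  1.72 -0.    0.75 -0.28]
tcp slot (1.9, -355.5)
top 617 [ 560.9 -101. ] [31.6 75.6] 75.5 (5.6, -292.7) x 0.5206952920729429 0.5947029630764872 y -0.1228987491828995 -0.0847363189862666
side 719 [ 552.9 -139.7] [67.1 75.8] 85.2 (1.1, -331.9) x 0.5124360888239998 0.5880188513741582 y -0.17580687558531177 -0.1051343532669432
```

play_rows:
  xyz:
    - [0.0015, 0.03, 0]
    - [0.0015, 0.03, 0]
    - [0.0015, 0.03, 0]
    - [0.0015, 0.03, 0]
    - [0.0015, 0.03, 0]
    - [0.0015, 0.03, 0]
    - [0.0015, 0.03, 0]
    - [0.0015, 0.03, 0]
    - [0.0015, 0.03, 0]
    - [0.0015, 0.03, 0]
  twist:
    - [0, 0, 0]
    - [0, 0, 0]
    - [0, 0, 0]
    - [0, 0, 0]
    - [0, 0, 0]
    - [0, 0, 0]
    - [0, 0, 0]
    - [0, 0, 0]
    - [0, 0, 0]
    - [0, 0, 0]
  fingers: [0.53, 0.53, 0.53, 0.53, 0.53, 0.53, 0.53, 0.53, 0.53, 0.53]

```text
time: 16.25
tcp_pos: [0.5552, -0.0879, 0.2015]
orientation: [-2.32, -2.118, 0.0]
ft_force: [-0.2, -5.0, 2.6]
finger_gap: 0.0436
finger_force: 2.0
```

Run:
```python
from h import *
s=st(); print("tcp slot",slot(s["tcp_pos"]))
for n in("top","side"):
    c=cam(n); P=cloud(c); save(c,n+"6.png")
    q,r=fitobj(P,(.48,.62,-.12,.03),.064,.074)
    if len(q): d=(q[:,:2]-B)@np.c_[V,U]; print(n,len(q),np.round(r[0],1),np.round(r[1],1),slot(np.array(r[0])/1000),d.min(0).round(4),d.max(0).round(4))
```

```text
t 16.25 tcp [ 0.5552 -0.0879  0.2015] close deg -5.23 z [-0. -0. -1.] f [-0.23 -4.96  2.65] gap 0.0436 2.019798281153271 q [-0.24  0.66  1.75 -0.    0.73 -0.15]
tcp slot (-1.2, -280.2)
top 191 [563.2 -16.3] [13.9 52.8] (0.4, -208.1) [-0.0267 -0.2172] [ 0.0263 -0.2015]
side 664 [557.6 -57.4] [80.4 77.1] (-1.6, -249.6) [-0.0402 -0.2899] [ 0.0368 -0.2094]
```

View pics/side6.png

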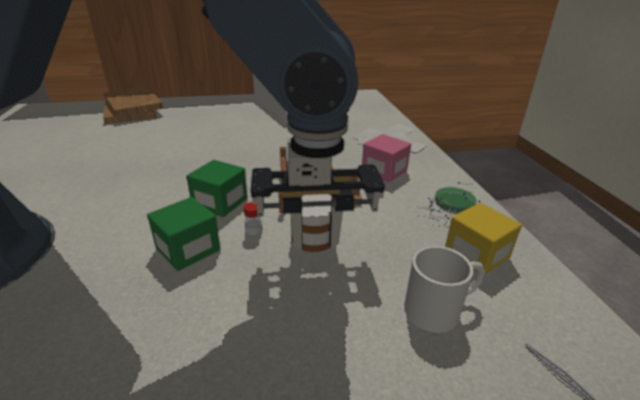

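Jar (316,232) sits between the fingers on the centre line, vial (251,222) untouched. Push straight in.

play_rows:
  xyz:
    - [0.0028, 0.03, 0]
    - [0.0028, 0.03, 0]
    - [0.0028, 0.03, 0]
    - [0.0028, 0.03, 0]
    - [0.0028, 0.03, 0]
    - [0.0028, 0.03, 0]
    - [0.0028, 0.03, 0]
    - [0.0028, 0.03, 0]
    - [0.0028, 0.03, 0]
    - [0.0028, 0.03, 0]
  twist:
    - [0, 0, 0]
    - [0, 0, 0]
    - [0, 0, 0]
    - [0, 0, 0]
    - [0, 0, 0]
    - [0, 0, 0]
    - [0, 0, 0]
    - [0, 0, 0]
    - [0, 0, 0]
    - [0, 0, 0]
  fingers: [0.53, 0.53, 0.53, 0.53, 0.53, 0.53, 0.53, 0.53, 0.53, 0.53]

```text
time: 17.18
tcp_pos: [0.5622, -0.0129, 0.2014]
orientation: [-2.32, -2.118, 0.0]
ft_force: [-0.4, -1.4, -1.4]
finger_gap: 0.0436
finger_force: 0.8
```

play_rows:
  xyz:
    - [0.0018, 0.02, 0]
    - [0.0018, 0.02, 0]
    - [0.0018, 0.02, 0]
    - [0.0018, 0.02, 0]
    - [0.0018, 0.02, 0]
    - [0.0018, 0.02, 0]
    - [0.0018, 0.02, 0]
    - [0.0018, 0.02, 0]
  twist:
    - [0, 0, 0]
    - [0, 0, 0]
    - [0, 0, 0]
    - [0, 0, 0]
    - [0, 0, 0]
    - [0, 0, 0]
    - [0, 0, 0]
    - [0, 0, 0]
  fingers: [0.53, 0.53, 0.53, 0.53, 0.53, 0.53, 0.53, 0.53]

```text
time: 17.85
tcp_pos: [0.5658, 0.0268, 0.2015]
orientation: [-2.321, -2.118, 0.0]
ft_force: [-0.6, -2.4, -0.6]
finger_gap: 0.0436
finger_force: 0.9
```

Run:
```python
from h import *
s=st(); print("tcp slot",slot(s["tcp_pos"]))
```

```text
t 17.85 tcp [0.5658 0.0268 0.2015] close deg -5.24 z [-0.  0. -1.] f [-0.64 -2.36 -0.55] gap 0.0436 0.8742855442687869 q [-0.03  0.66  1.74  0.    0.74  0.06]
tcp slot (-0.9, -165.0)
```

Expected contact at about -157; creep in 2 mm steps.

play_rows:
  xyz:
    - [0.0007, 0.008, 0]
    - [0.0007, 0.008, 0]
  twist:
    - [0, 0, 0]
    - [0, 0, 0]
  fingers: [0.53, 0.53]

```text
time: 18.02
tcp_pos: [0.5662, 0.0306, 0.2015]
orientation: [2.32, 2.118, -0.0]
ft_force: [0.1, -1.2, -2.1]
finger_gap: 0.0441
finger_force: 0.9
```

play_rows:
  xyz:
    - [0.0007, 0.008, 0]
  twist:
    - [0, 0, 0]
  fingers: [0.53]

```text
time: 18.1
tcp_pos: [0.5663, 0.0324, 0.2015]
orientation: [2.321, 2.118, -0.0]
ft_force: [-0.4, -2.0, -0.6]
finger_gap: 0.0438
finger_force: 0.9
```

play_rows:
  xyz:
    - [0.0007, 0.008, 0]
  twist:
    - [0, 0, 0]
  fingers: [0.53]

```text
time: 18.18
tcp_pos: [0.5665, 0.0344, 0.2015]
orientation: [2.321, 2.117, 0.0]
ft_force: [-0.0, -1.8, -0.7]
finger_gap: 0.0436
finger_force: 0.9
```

play_rows:
  xyz:
    - [0.0007, 0.008, 0]
  twist:
    - [0, 0, 0]
  fingers: [0.53]

```text
time: 18.27
tcp_pos: [0.5667, 0.0356, 0.2015]
orientation: [2.319, 2.118, -0.002]
ft_force: [-2.0, -25.5, 1.9]
finger_gap: 0.0437
finger_force: 10.0
```

play_rows:
  xyz:
    - [0.0005, 0.006, 0]
  twist:
    - [0, 0, 0]
  fingers: [0.53]

```text
time: 18.35
tcp_pos: [0.5668, 0.0361, 0.2015]
orientation: [2.318, 2.118, -0.004]
ft_force: [-2.7, -32.8, 2.1]
finger_gap: 0.0434
finger_force: 13.2
```

Run:
```python
from h import *
s=st(); print("tcp slot",slot(s["tcp_pos"]))
```

```text
t 18.35 tcp [0.5668 0.0361 0.2015] close deg -5.17 z [-6.0e-04 -3.6e-03 -1.0e+00] f [ -2.73 -32.76   2.06] gap 0.0434 13.15312726657794 q [-0.02  0.66  1.74 -0.01  0.74  0.08]
tcp slot (-0.8, -155.6)
```

Contact with the tin at -156, as expected. Back off, rise clear, and check from above.

play_rows:
  xyz:
    - [-0.001, -0.01, 0]
    - [-0.003, -0.03, 0]
    - [-0.005, -0.06, 0]
    - [-0.005, -0.06, 0]
    - [0, 0, 0.04]
    - [0, 0, 0.08]
    - [0, 0, 0.08]
    - [0, 0, 0.08]
    - [0, 0, 0.08]
    - [0, 0, 0.08]
  twist:
    - [0, 0, 0]
    - [0, 0, 0]
    - [0, 0, 0]
    - [0, 0, 0]
    - [0, 0, 0]
    - [0, 0, 0]
    - [0, 0, 0]
    - [0, 0, 0]
    - [0, 0, 0]
    - [0, 0, 0]
  fingers: [0.53, 0.53, 0.53, 0.53, 0.53, 0.53, 0.53, 0.53, 0.53, 0.53]

```text
time: 19.18
tcp_pos: [0.5632, -0.0018, 0.3132]
orientation: [2.32, 2.118, 0.001]
ft_force: [0.5, 0.8, -0.0]
finger_gap: 0.0439
finger_force: 0.0
```

play_rows:
  xyz:
    - [-0.02, -0.12, 0.02]
    - [-0.02, -0.12, 0.02]
    - [-0.02, -0.12, 0.02]
    - [-0.02, -0.12, 0.02]
    - [-0.02, -0.12, 0.02]
    - [-0.02, -0.12, 0.02]
    - [-0.02, -0.12, 0.02]
    - [-0.02, -0.12, 0.02]
    - [0, 0, 0]
    - [0, 0, 0]
  twist:
    - [0, 0, 0]
    - [0, 0, 0]
    - [0, 0, 0]
    - [0, 0, 0]
    - [0, 0, 0]
    - [0, 0, 0]
    - [0, 0, 0]
    - [0, 0, 0]
    - [0, 0, 0]
    - [0, 0, 0]
  fingers: [0.53, 0.53, 0.53, 0.53, 0.53, 0.53, 0.53, 0.53, 0.53, 0.53]

```text
time: 20.02
tcp_pos: [0.5231, -0.2429, 0.3522]
orientation: [2.322, 2.115, 0.001]
ft_force: [-0.2, 0.2, -0.3]
finger_gap: 0.0437
finger_force: 0.0
```

Run:
```python
from h import *
s=st()
for n in("top","side"):
    c=cam(n); P=cloud(c); save(c,n+"7.png")
    for k,b,lo,hi in(("tin",(.5,.65,.1125,.25),.064,.076),("jar",(.5,.65,.0,.111),.064,.076),("mug",(.6,.74,-.3,-.15),.06,.095),("vial",(.43,.49,-.04,.02),.045,.065),("block",(.636,.69,.03,.12),.012,.06)):
        q,r=fitobj(P,b,lo,hi)
        if len(q): print(n,k,len(q),"z",np.median(q[:,2]).round(4),np.round(r[0],1),np.round(r[1],1),slot(np.array(r[0])/1000))
```

```text
t 20.0167 tcp [ 0.5231 -0.2429  0.3522] close deg -5.36 z [ 1.e-03 -1.e-04 -1.e+00] f [-0.15  0.16 -0.32] gap 0.0437 0.0 q [-0.52  0.46  1.63  0.    1.05 -0.42]
top tin 2032 z 0.0698 [576.7 155.8] [86.8 79. ] (-1.6, -35.5)
top jar 1590 z 0.07 [569.4  73.5] [76.9 73.9] (-1.5, -118.1)
top mug 790 z 0.0783 [ 689.5 -237.1] [76.2 77.5] (146.0, -416.7)
top vial 224 z 0.0547 [458.7 -11.9] [27.1 27.6] (-104.1, -213.1)
top block 696 z 0.0318 [654.3  71.1] [60.2 35.1] (83.3, -112.9)
side tin 240 z 0.0692 [582.4 149.7] [77.1 63.6] (4.6, -41.0)
side jar 655 z 0.0693 [571.7  71.9] [73.6 75.1] (0.9, -119.5)
side mug 2092 z 0.0752 [ 689.5 -237.9] [77.4 76.2] (146.0, -417.5)
side vial 197 z 0.0537 [460. -14.] [28.8 27.2] (-102.7, -215.0)
side block 123 z 0.0206 [666.3  60.5] [48.1 15.8] (96.2, -122.4)
```

View pics/top7.png

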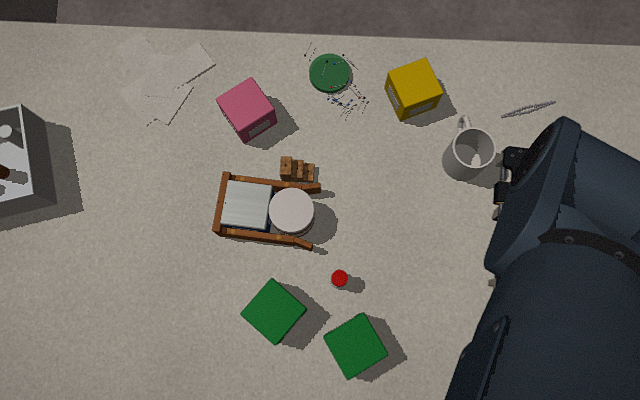

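Tin (246,203) and jar (291,211) are in the slot and touching, about 39 and 117 mm from the wall. Mug, vial and block have not moved, and the arm is clear. Handing in.

```bash
python3 -c "from plant import bot; print(bot.job_done())"
```

```text
the job is handed in; nothing more can be done
None
```

The job is handed in: the blue tin is against the stand's back wall, the amber jar touches it from behind, the mug, cork block and vial stand where they began, and no verdict came back on hand-in.

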